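# Snap the spanner and pliers back into the shaped tool tray

### The arm

A 6-joint arm with a two-finger parallel gripper is mounted at the origin on the work surface. World frame = base frame: x ahead of the robot, y to its left, z up, the work surface at z = 0. Lengths are in mm, angles in rad, forces in N, time in s.
With the tool pointing down it reaches from about 275 to 750 mm from the base axis. Payload 10.2 kg.
Tool frame: the origin (TCP) lies at the very end of the fingers, on their centre line; the grasp point (between the pads) lies 19 mm behind it (ctrl.tcp_to_grasp is the distance from the TCP to the grasp point, in mm); z points along the fingers, x is the direction in which the jaws open and shut, and the axes are right-handed (so a half turn about z gives the same grasp; the last joint's range is limited). The gripper opens to 85 mm and grips with 20 to 120 N. Pads are 22 mm wide; open, the fingers measure 114 mm over their backs; the gripper's body (76 mm by 85 mm) begins 54 mm behind the grasp point. The pads swing forward as they close: fully open they stand 13 mm farther back than shut.
Start: joints at [-1.393, 0.313, 1.498, -0, 1.331, -0.223], TCP at [204.819, -483.405, 231.294] pointing down, gripper open.
Joint ranges: [-2.94, 2.94], [-0.97, 2.17], [0.19, 2.56], [-1.23, 4.37], [0.02, 3.11], [-2.88, 2.88]. Speed limits (rad/s): [2.39, 2.39, 3.01, 3.14, 3.14, 3.14].

### API

Orientations are given as a unit quaternion [w, x, y, z].
In Python, from rig import monitor, vision, order, ctrl gives the robot as it stands. The module is installed in compiled form; this text tells all that it offers.
- The arm moves only by the shell command python3 -m pendant 'ROWS' [FORCE]. ROWS is JSON, a list that holds one entry, the list of rows, each a list of 5 numbers: the closure, from -1 (fully open) to 1 (shut), then the shift along the world's x, y, z in m, then the turn about the world's z in degrees. In form: [[[fingers, dx, dy, dz, spin], ...]]. A call has 1 to 20 rows; each row is the pose to reach, as a shift and turn from the pose commanded when the call began; what a row does not reach only later rows make up. A row lasts 1/10 s, in which the tool goes at most 50 mm and 8.59 degrees, less where a joint would pass 70% of its speed; a pose out of reach is approached as far as the arm can. A call with a gripper value outside its range is refused whole. The fingers move at their own pace and stop on an object; FORCE is the grip in N (left out, the last holds). Time passes only in rows, so rows that repeat a pose let the fingers close. It gives the time, the measured TCP pose, the force and the opening at its end, in the units of the state.
- monitor.sense(): the state, without advancing time (a new reading comes with each control period).
- vision.capture(name): name is "side" or "top" or "wrist"; returns (picture, depth): 384x512x3 uint8, red, green, blue; 384x512 float32, mm along the optical axis (not along the pixel's ray), 0 where there is no reading.
- vision.camera_info(name): a dict with "fov_y" (degrees; the focal length in pixels is half the picture's height over the tangent of half this angle, whatever the lens; pixels are square), "cx", "cy" (the principal point, pixels), "R" (3x3) and "t" (3): a world point X has camera coordinates R X + t; the wrist camera has in their place "hand_eye" (4x4, takes a point from camera to tool coordinates, whose origin is the TCP and whose axes are the tool frame's). Camera axes: x right, y down, z forward; pixel columns grow to the right and rows downward; lengths in mm; the calibration is good to about 2 mm. The wrist camera is an equidistant fisheye: a pixel r from the principal point sees the ray r / f radians off the axis. A picture is of the moment at which its call begins: read the wrist's pose just before it. camera_info takes no time and is no camera call.
- order.finish_job(): hands the job in, once; it reports no verdict.
The state is a dict: "time_s": time; "joints": joint angles; "dq": joint speeds; "tau": joint torques, N m; "eef_pos": TCP position; "ee_rot": TCP orientation; "force": force on the tool from outside, world axes, zero at the start; "wrist_torque": the same for the moment, N m; "grip_width": opening from 0.0 (shut) to 1.0 (fully open).
Only numpy, scipy, OpenCV 4.12 (cv2) and the standard library are available. Lean on these libraries where they do the work, as an engineer would, in place of code of your own. Each camera call takes 0.05 s, during which the arm holds its last target.

### The job

Before the glass goes back on the hob, put the spanner and the pliers away in the black and yellow tool tray: lay each in the pocket cut to its shape, the right way round, and press it past the little orange catches until it is fully home on the pocket floor. Leave the screwdriver in its pocket and everything else on the bench where it is.

Things in the scene. Friction and masses are not known exactly. Their poses are not given: they have to be found in the camera images.
- spanner_mid (a point): Bright steel combination spanner, loose, flat on the bench, 170 long, heads 10 thick, 0.12 kg. Point: middle of the shank, half-way along, 5 above the underside of the heads. x runs along the tool to the ring end, z up. Grasp here: shank 12 wide (across y), straight from x = -54 to 58, 7 thick, underside 1.5 above the bench. Forked open end (x = -85) 32 wide, round ring end 24 wide.
- spanner_ring (a point): Centre of the spanner's round ring end, 73 along x from spanner_mid, same height.
- pliers_mid (a point): Pliers, closed and rigid, red handles, dark steel head, loose, flat on the bench, 170 long, handles 12 thick, 0.2 kg. Point: half-way along, 6 above the underside. x runs along the tool to the nose, z up. Grasp here: neck 29 wide (across y), flat parallel sides from x = -14 to 47, 10 thick, underside 1 above the bench. Nose (x = 85) 12 wide, handles 52 wide at x = -70.
- pliers_nose (a point): Tip of the pliers' nose, 85 along x from pliers_mid, same height.
- tray: Tool tray, fixed; black deck, yellow base and pocket floors; 200 (x) by 181 (y) by 30 high. Origin: centre of the underside, z up. Three pockets run along x: pliers at y = 46.5, spanner at y = -14.5, screwdriver at y = -63.5 (filled), each its tool's outline with 2 clearance, lips bevelled 3. A finger trough (x = -26 to 26, floor 4 above the bench) crosses them: 25 free beside each tool's middle.
- home_spanner (a point): Where spanner_mid is when the spanner is fully home: 5 above its pocket's floor, 19 above the bench; deck 11 higher. Tray axes; ring end goes to the tray's -x. Four orange spring catches, 37 either side of the middle, stick out over the shank: laid in loosely, the spanner rests on them about 8 too high; pressed down at its middle with 5 to 12 N it snaps under them.
- home_spanner_ring (a point): Where spanner_ring is when the spanner is home: 73 towards the tray's -x from home_spanner.
- home_pliers (a point): Where pliers_mid is when the pliers are fully home: 6 above the pocket's floor, 16 above the bench; deck 14 higher. Tray axes; nose goes to the tray's +x. Four orange spring catches, 37 towards the nose and 56 towards the handles: laid in loosely, the pliers rest on them 7 to 15 too high; pressed down at the middle with 5 to 12 N they snap under them.
- home_pliers_nose (a point): Where pliers_nose is when the pliers are home: 85 towards the tray's +x from home_pliers.
- screwdriver: Blue and yellow screwdriver lying in the tray's third pocket, 26 thick, its handle standing 9 above the deck; loose, stays where it is. Origin 13 below its axis, half-way along.
- control_board: Hob control board: green trapezoid circuit in a black plastic carrier, 96 by 200 by 28 high (x by y), loose bystander on the far side. Origin: centre of its underside.
- tape: Roll of yellow tape lying flat, 76 across, 19 high; loose bystander. Origin: centre of its underside.
- terminal_block: Black terminal block with brass screws, 50 by 32 by 24 high; loose bystander. Origin: centre of its underside.
- multimeter: Black and yellow multimeter, 91 by 176 by 46 high; loose bystander on the right. Origin: centre of its underside.
- screw_dish: Small round steel dish of screws, 76 across, 22 high; loose bystander. Origin: centre of its underside.
Mind the look-alikes: they are no part of the job. Of the things that look like the part that bears pliers_mid, the smaller one is meant.

How it is judged (in metres and radians):
At the end, for the whole second after the job is handed in: Spanner and pliers lie at rest in their own pockets, right way round: middle within 6 mm and ring end or nose within 8 mm of home seen from above, both within 3 mm of home in height (past the catches). Screwdriver still in its pocket, moved under 15 mm (horizontal distance between spanner_mid and home_spanner below 0.006 m and horizontal distance between spanner_ring and home_spanner_ring below 0.008 m and z of spanner_mid in the frame of home_spanner between -0.003 and 0.003 m and z of spanner_ring in the frame of home_spanner_ring between -0.003 and 0.003 m and horizontal distance between pliers_mid and home_pliers below 0.006 m and horizontal distance between pliers_nose and home_pliers_nose below 0.008 m and z of pliers_mid in the frame of home_pliers between -0.003 and 0.003 m and z of pliers_nose in the frame of home_pliers_nose between -0.003 and 0.003 m and linear speed of each of spanner, pliers below 0.02 m/s and angular speed of each of spanner, pliers below 0.2 rad/s and distance of screwdriver from where it was at the start of the episode below 0.015 m); the robot touches nothing.
It fails at once if the screwdriver was moved more than 15 mm (distance of screwdriver from where it was at the start of the episode above 0.015 m).
It fails at once if a bystander (control board, tape, terminal block, multimeter or screw dish) was moved more than 30 mm (distance of any of tape, terminal_block, control_board, multimeter, screw_dish from where it was at the start of the episode above 0.03 m).
It also fails if it takes over 72 s, if anything falls off the work surface, if the arm or the gripper's body presses on something with over 40 N, if the wrist force passes 120 N, or if a joint passes its speed limit or range.

## Working session

There is one attempt and no reset: what is moved stays moved. The work goes in short steps, Python scripts to look and compute and a shell command to move; the robot and the scene stay as the last step left them, time stands still between calls to the robot, and variables do not carry over. Pictures are saved under pics/ and viewed, and the job is handed in when it is done.

```bash
mkdir -p pics; cat > h.py <<'E'
import numpy as np,cv2
from rig import monitor,vision,order,ctrl
def info(n):
    i=vision.camera_info(n); i['f']=192/np.tan(np.radians(i['fov_y'])/2); return i
def save(n,img,rgb=True): cv2.imwrite('pics/'+n+'.png',img[:,:,::-1] if rgb else img)
def ray(n,u,v,z):
    i=info(n);R=np.array(i['R']);t=np.array(i['t']);c=-R.T@t
    d=R.T@np.array([(u-i['cx'])/i['f'],(v-i['cy'])/i['f'],1]); return c+d*(z-c[2])/d[2]
def world(n,u,v,d):
    i=info(n);R=np.array(i['R']);t=np.array(i['t'])
    return R.T@(np.array([(u-i['cx'])/i['f']*d,(v-i['cy'])/i['f']*d,d])-t)
E
python3 - <<'E'
from h import *
print(monitor.sense())
for n in ('top','side','wrist'):
    i=info(n);print(n,i['fov_y'],i['cx'],i['cy'],i['f'])
    if 'R' in i: print(-np.array(i['R']).T@np.array(i['t']));print(np.array(i['R']))
    else: print(i['hand_eye'])
    p,d=vision.capture(n);np.savez('pics/'+n+'0.npz',p=p,d=d);save(n+'0',p)
E
```

```text
{'time_s': 0.0, 'joints': array([-1.39339003e+00,  3.13427608e-01,  1.49841991e+00,  1.82880279e-05,
        1.33100407e+00, -2.23413917e-01]), 'dq': array([ 1.15371753e-03,  2.10723533e-04, -9.93512788e-05,  5.08245412e-04,
       -2.97306975e-04,  6.47700693e-04]), 'tau': array([-1.46029820e-04, -4.12270439e+01, -2.59750539e+01, -2.10010658e-04,
        4.05346524e-03, -2.24510688e-05]), 'eef_pos': array([ 204.7820887 , -483.14146715,  230.75299836]), 'ee_rot': array([-4.61354904e-04,  8.33717315e-01, -5.52191129e-01, -4.28322359e-04]), 'force': array([-0.38671638, -0.94087012, -0.47700202]), 'wrist_torque': array([-0.03116852,  0.05645777, -0.00691696]), 'grip_width': 0.9977908834084328}
top 45.52610840895896 254.94173562286622 195.42565512665914 457.5756694973922
[ 176.32207191  -68.66948311 1649.20001262]
[[ 0.00468804 -0.99998177  0.00380549]
 [-0.98119224 -0.00533427 -0.19295939]
 [ 0.19297617 -0.00282932 -0.98119936]]
side 48.08374180429266 264.60181089389135 195.67506520483946 430.39231656957816
[-19.10584852 687.5300549  864.25719307]
[[-0.82357042 -0.56720434  0.00331508]
 [-0.3783324   0.54495855 -0.74825449]
 [ 0.42260662 -0.61749446 -0.66340352]]
wrist 65.70646984690485 254.66535527969083 187.3170115513366 297.3186396354542
[[ 9.99999857e-01  4.64895446e-04  2.64799680e-04 -4.73693745e-02]
 [-5.22422456e-04  9.55241097e-01  2.95827945e-01 -7.65371640e+01]
 [-1.15418472e-04 -2.95828041e-01  9.55241204e-01 -1.42091212e+02]
 [ 0.00000000e+00  0.00000000e+00  0.00000000e+00  1.00000000e+00]]
```

View pics/top0.png

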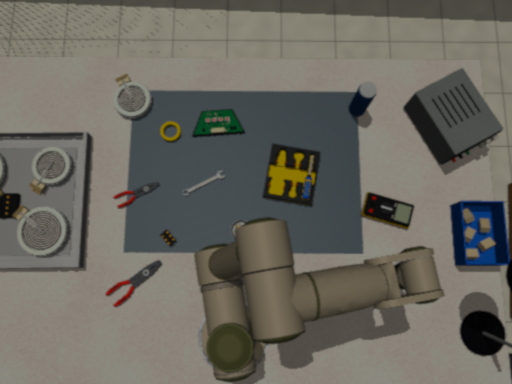

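View pics/side0.png

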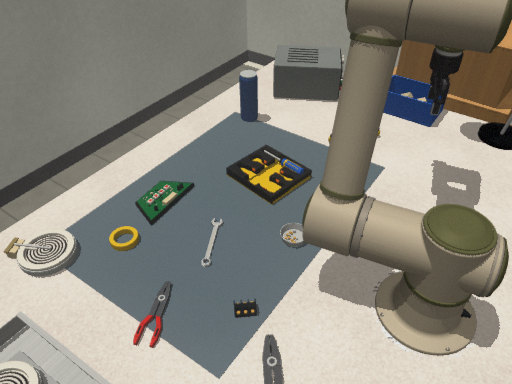

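View pics/wrist0.png

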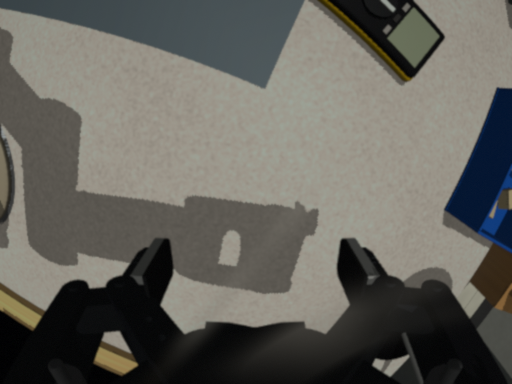

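Two pliers are candidates in the top view: one at about (136,195) on the mat and one at about (134,283) on the bench. I'll measure both lengths, since the 170 mm one is meant, and enlarge both.

```bash
python3 - <<'E'
from h import *
z=np.load('pics/top0.npz');p=z['p'];d=z['d']
a=cv2.resize(p[170:310,95:265],None,fx=4.5,fy=4.5,interpolation=cv2.INTER_CUBIC);save('crop_tools',a)
b=cv2.resize(p[135:215,255:330],None,fx=7,fy=7,interpolation=cv2.INTER_CUBIC);save('crop_tray',b)
for n,uv in dict(A_nose=(158.5,184),A_h1=(114,195),A_h2=(120,207),B_nose=(161,262.5),B_h1=(107,293),B_h2=(116,305),ring=(185,192.5),open=(225,174)).items():
    print(n,ray('top',*uv,6).round(1))
E
```

```text
A_nose [540.4 281.2   6. ]
A_h1 [498.3 441.9   6. ]
A_h2 [453.9 417.3   6. ]
B_nose [254.7 259.4   6. ]
B_h1 [147.8 444.    6. ]
B_h2 [107.  409.9   6. ]
ring [509.  182.8   6. ]
open [579.5  37.5   6. ]
```

View pics/crop_tools.png

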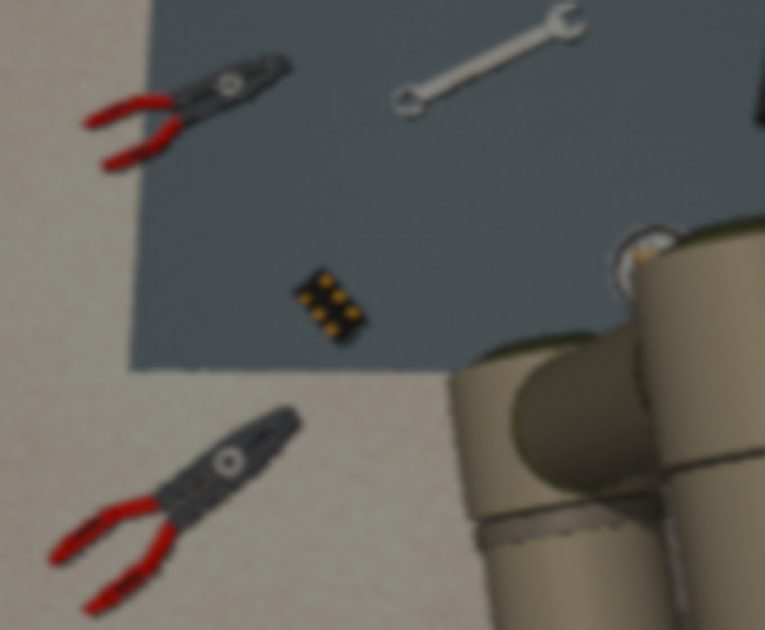

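View pics/crop_tray.png

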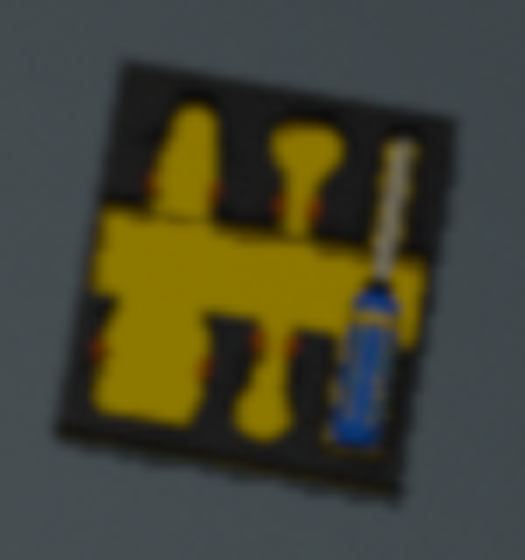

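A is about 165 mm long and B about 220 mm, so A, the smaller one with the nose at (158,184) and handles at (117,201), is the meant pliers. The tray's nose pocket points up in the picture and its yaw is about -9°. Next I take a wrist view over the tray, already in the placing orientation.

```bash
python3 -m pendant '[[[-1,0.37,0.361,-0.08,147.5],[-1,0.37,0.361,-0.08,147.5],[-1,0.37,0.361,-0.08,147.5],[-1,0.37,0.361,-0.08,147.5],[-1,0.37,0.361,-0.08,147.5],[-1,0.37,0.361,-0.08,147.5],[-1,0.37,0.361,-0.08,147.5],[-1,0.37,0.361,-0.08,147.5],[-1,0.37,0.361,-0.08,147.5],[-1,0.37,0.361,-0.08,147.5],[-1,0.37,0.361,-0.08,147.5],[-1,0.37,0.361,-0.08,147.5],[-1,0.37,0.361,-0.08,147.5],[-1,0.37,0.361,-0.08,147.5],[-1,0.37,0.361,-0.08,147.5],[-1,0.37,0.361,-0.08,147.5],[-1,0.37,0.361,-0.08,147.5],[-1,0.37,0.361,-0.08,147.5],[-1,0.37,0.361,-0.08,147.5],[-1,0.37,0.361,-0.08,147.5]]]' 40
cat >> h.py <<'E'
def Rq(q):
    w,x,y,z=q;return np.array([[1-2*(y*y+z*z),2*(x*y-z*w),2*(x*z+y*w)],[2*(x*y+z*w),1-2*(x*x+z*z),2*(y*z-x*w)],[2*(x*z-y*w),2*(y*z+x*w),1-2*(x*x+y*y)]])
def wshot(name):
    s=monitor.sense();p,d=vision.capture('wrist');np.savez('pics/'+name+'.npz',p=p,d=d,pos=s['eef_pos'],q=s['ee_rot']);save(name,p);print(s['time_s'],s['eef_pos'].round(1),'jaw',jaw(s['ee_rot']));return p,d
def jaw(q):
    x=Rq(q)[:,0];return round(float(np.degrees(np.arctan2(x[1],x[0]))),2)
def wray(name,uv,z):
    "cast fisheye pixels (N,2) onto plane z"
    g=np.load('pics/'+name+'.npz');i=info('wrist');H=np.array(i['hand_eye']);R=Rq(g['q'])
    uv=np.atleast_2d(uv).astype(float);a=(uv-[i['cx'],i['cy']])/i['f'];r=np.linalg.norm(a,axis=1)+1e-12
    c=np.c_[a/r[:,None]*np.sin(r)[:,None],np.cos(r)]
    dd=c@(R@H[:3,:3]).T; o=g['pos']+R@H[:3,3]
    return o+dd*((z-o[2])/dd[:,2])[:,None]
E
python3 - <<'E'
from h import *
wshot('w1')
E
```

```text
time_s: 2.15
eef_pos: [574.8, -122.4, 151.2]
ee_rot: [-0.0, 0.764, 0.645, -0.0]
force: [-0.3, 0.5, -0.3]
grip_width: 1.002
2.15 [ 574.8 -122.4  151.2] jaw 80.3
```

View pics/w1.png

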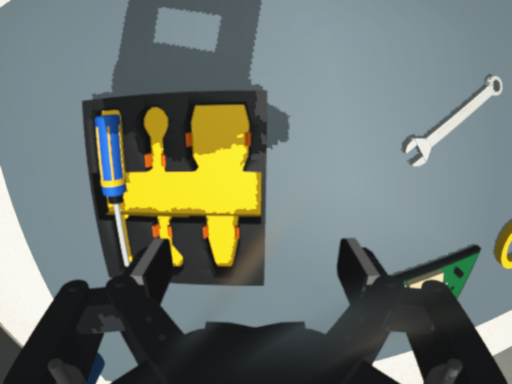

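```bash
python3 - <<'E'
from h import *
c=wray('w1',[(83,101),(266,91),(264,285)],30);print(c.round(1))
m=(c[0]+c[2])/2;print('centre',m,'yaw from right edge',np.degrees(np.arctan2(*(c[2]-c[1])[[1,0]])), np.linalg.norm(c[2]-c[1]),np.linalg.norm(c[0]-c[1]))
s=wray('w1',[(411,156),(495,84)],8);print(s.round(1),np.degrees(np.arctan2(*(s[1]-s[0])[[1,0]])),np.linalg.norm(s[1]-s[0]))
E
```

```text
[[ 466.1 -273.7   30. ]
 [ 496.7  -98.5   30. ]
 [ 692.  -131.6   30. ]]
centre [ 579.08086113 -202.65133136   30.        ] yaw from right edge -9.613889881571462 198.10327934935026 177.92230031603762
[[581.9  47.5   8. ]
 [508.7 182.8   8. ]] 118.43102457302 153.82103588868011
```

```bash
python3 -m pendant '[[[-1,0.015,-0.083,0,0],[-1,0.015,-0.083,0,0],[-1,0.015,-0.083,0,0],[-1,0.015,-0.083,0,0]]]'
python3 - <<'E'
from h import *
wshot('w2')
E
```

```text
time_s: 2.6
eef_pos: [589.6, -205.6, 150.9]
ee_rot: [-0.0, 0.764, 0.645, -0.0]
force: [1.5, 0.0, 0.3]
grip_width: 1.001
2.6 [ 589.6 -205.6  150.9] jaw 80.34
```

View pics/w2.png

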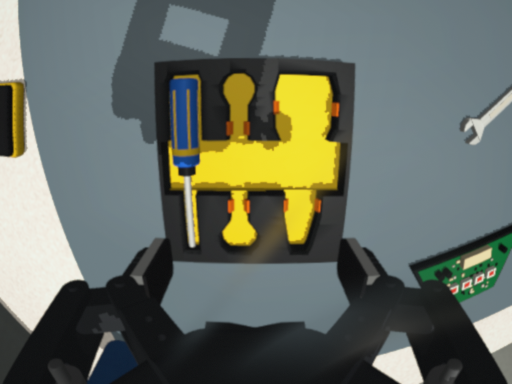

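```bash
cat > tray.py <<'E'
from h import *
g=np.load('pics/w2.npz');p=g['p'];hsv=cv2.cvtColor(p,cv2.COLOR_RGB2HSV)
L=p.max(2).astype(float)
def edge(fn):  # fn(k)->(list of px along scan, from outside to inside)
    out=[]
    for line in fn:
        v=np.array([L[y,x] for x,y in line]);
        gr=v[:-1]-v[1:];k=int(np.argmax(gr))
        if gr[k]<15: continue
        a,b=v[max(k-2,0)],v[min(k+3,len(v)-1)];thr=(a+b)/2
        j=k if v[k]>thr>=v[k+1] else k
        f=(v[j]-thr)/(v[j]-v[j+1]+1e-9);f=min(max(f,0),1)
        P=np.array(line[j])*(1-f)+np.array(line[j+1])*f
        out.append(P)
    return np.array(out)
E_={'left':edge([[(x,y) for x in range(148,170)] for y in range(150,230,3)]),
'right':edge([[(x,y) for x in range(364,343,-1)] for y in range(75,232,3)]),
'top':edge([[(x,y) for y in range(52,70)] for x in range(270,350,3)]),
'bottom':edge([[(x,y) for y in range(272,254,-1)] for x in range(185,335,3)])}
lines={}
for k,e in E_.items():
    w=wray('w2',e,30)[:,:2].astype(np.float32)
    vx,vy,x0,y0=cv2.fitLine(w,cv2.DIST_HUBER,0,0.1,0.01).ravel()
    res=(w-[x0,y0])@[-vy,vx]
    ang=np.degrees(np.arctan2(vy,vx));lines[k]=(np.array([x0,y0]),np.array([vx,vy]))
    print(k,len(e),'ang',round(ang,2),'res',np.std(res).round(2))
def X(a,b):
    (p1,d1),(p2,d2)=lines[a],lines[b];t=np.linalg.solve(np.c_[d1,-d2],p2-p1);return p1+d1*t[0]
c=[X('left','top'),X('right','top'),X('right','bottom'),X('left','bottom')];print(np.round(c,1))
print('sides',[np.linalg.norm(c[i]-c[(i+1)%4]).round(1) for i in range(4)],'centre',np.mean(c,0))
cen=np.mean(c,0);yaw=np.arctan2(*((c[2]-c[1])+(c[3]-c[0]))[[1,0]]);print('yaw',np.degrees(yaw))
Rt=np.array([[np.cos(yaw),-np.sin(yaw)],[np.sin(yaw),np.cos(yaw)]])
print('home_sp',cen+Rt@[0,-14.5],'home_pl',cen+Rt@[0,46.5])
m=((hsv[:,:,0]<14)&(hsv[:,:,1]>170)&(hsv[:,:,2]>120)).astype(np.uint8);m[245:]=0
n,lab,st,ct=cv2.connectedComponentsWithStats(m)
for i in range(1,n):
    if st[i,4]>15:
        w=wray('w2',ct[i],24)[0,:2];print(ct[i].round(1),st[i,4],'tray xy',(Rt.T@(w-cen)).round(1))
ww=[wray('w2',q,14)[0] for q in ()]
E
python3 tray.py
```

```text
left 27 ang -10.0 res 0.08
right 51 ang -9.9 res 0.2
top 27 ang 79.51 res 0.71
bottom 50 ang 80.08 res 0.15
[[ 461.8 -274.8]
 [ 494.6  -97.7]
 [ 692.4 -132.2]
 [ 661.3 -310. ]]
sides [np.float32(180.1), np.float32(200.8), np.float32(180.5), np.float32(202.6)] centre [ 577.51526 -203.65988]
yaw -9.947057
home_sp [ 575.01055605 -217.94191423] home_pl [ 585.54758137 -157.85888037]
[275.1 106.7] 54 tray xy [-54.8  18.7]
[335.4 109.3] 82 tray xy [-54.5  74.5]
[228.9 127.6] 59 tray xy [-35.6 -22.8]
[246.6 127.5] 46 tray xy [-35.7  -6.8]
[229.9 205.5] 61 tray xy [ 39.4 -23.1]
[247.1 205.5] 57 tray xy [39.3 -6.3]
[284.4 204.1] 31 tray xy [37.7 29.8]
[318.1 205.6] 56 tray xy [39.4 63.3]
```

```bash
python3 -m pendant '[[[-1,-0.04,0.32,-0.02,-53],[-1,-0.04,0.32,-0.02,-53],[-1,-0.04,0.32,-0.02,-53],[-1,-0.04,0.32,-0.02,-53],[-1,-0.04,0.32,-0.02,-53],[-1,-0.04,0.32,-0.02,-53],[-1,-0.04,0.32,-0.02,-53],[-1,-0.04,0.32,-0.02,-53],[-1,-0.04,0.32,-0.02,-53],[-1,-0.04,0.32,-0.02,-53]]]'
python3 - <<'E'
from h import *
wshot('w3')
E
```

```text
time_s: 3.65
eef_pos: [549.8, 114.3, 131.5]
ee_rot: [0.0, 0.971, 0.237, 0.0]
force: [0.4, -0.1, 0.5]
grip_width: 0.998
3.65 [549.8 114.3 131.5] jaw 27.47
```

View pics/w3.png

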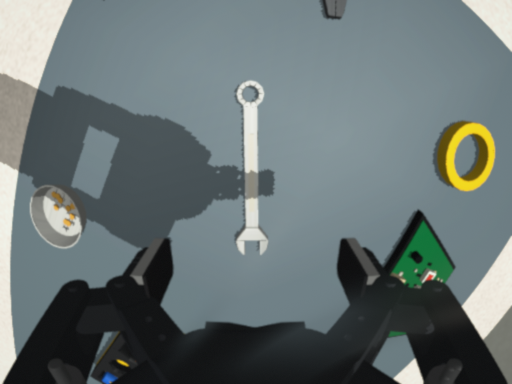

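```bash
python3 - <<'E'
from h import *
p=np.load('pics/w3.npz')['p'];hsv=cv2.cvtColor(p,cv2.COLOR_RGB2HSV)
m=((hsv[:,:,1]<45)).astype(np.uint8);m[:,:200]=0;m[:,300:]=0;m[:60]=0;m[262:]=0
n,lab,st,ct=cv2.connectedComponentsWithStats(m);i=1+np.argmax(st[1:,4]);print(st[i],ct[i])
b=lab==i
rows=[y for y in range(112,222) if not 168<y<200]
cl=np.array([[np.where(b[y])[0].mean(),y] for y in rows]);w=wray('w3',cl,8.5)[:,:2]
vx,vy,x0,y0=cv2.fitLine(w.astype(np.float32),cv2.DIST_HUBER,0,.1,.01).ravel()
d=np.array([vx,vy]);d*=np.sign(d[1]);o=np.array([x0,y0]);ang=np.degrees(np.arctan2(d[1],d[0]))
ys,xs=np.where(b);W=wray('w3',np.c_[xs,ys],10)[:,:2]
s=(W-o)@d;print('axis',ang,'len',s.min(),s.max(),np.ptp(s))
mid=o+d*(s.min()+s.max())/2;print('mid from ends',mid)
r=s>s.max()-26;(c,rad)=cv2.minEnclosingCircle(W[r].astype(np.float32));print('ring',c,rad,'mid from ring',np.array(c)-73*d)
widths=[np.ptp(wray('w3',[(np.where(b[y])[0].min()-.5,y),(np.where(b[y])[0].max()+.5,y)],8.5)[:,:2]@[-d[1],d[0]]) for y in (130,150,210)];print(widths)
E
```

```text
[  200    60   100   202 20108] [249.56629202 160.36945494]
axis 117.25788 len -119.30301722330158 77.91565714850071 197.2186743718023
mid from ends [541.03622097 123.0025519 ]
ring (501.5931091308594, 199.1826171875) 45.22471237182617 mid from ring [535.02683258 134.28896332]
[np.float64(89.96497152432829), np.float64(91.17335592575449), np.float64(96.79813850401143)]
```

```bash
cat > sp.py <<'E'
from h import *
p=np.load('pics/w3.npz')['p'].astype(int)
print(p[150,235:265:3].tolist(),p[185,235:265:3].tolist())
bl=p[:,:,2]-p[:,:,0]
m=((bl<8)&(p[:,:,0]>60)).astype(np.uint8);m[:,:200]=0;m[:,300:]=0;m[:60]=0;m[262:]=0
n,lab,st,ct=cv2.connectedComponentsWithStats(m);i=1+np.argmax(st[1:,4]);print(st[i],ct[i])
b=lab==i
rows=[y for y in range(112,222) if not 168<y<200]
cl=np.array([[np.where(b[y])[0].mean(),y] for y in rows]);w=wray('w3',cl,8.5)[:,:2]
vx,vy,x0,y0=cv2.fitLine(w.astype(np.float32),cv2.DIST_HUBER,0,.1,.01).ravel()
d=np.array([vx,vy]);d*=np.sign(d[1]);o=np.array([x0,y0]);ang=np.degrees(np.arctan2(d[1],d[0]))
ys,xs=np.where(b);W=wray('w3',np.c_[xs,ys],10)[:,:2]
s=(W-o)@d;print('axis',ang,'len',s.min(),s.max(),np.ptp(s))
mid=o+d*(s.min()+s.max())/2;print('mid from ends',mid)
r=s>s.max()-23;(c,rad)=cv2.minEnclosingCircle(W[r].astype(np.float32));print('ring',c,rad,'mid from ring',np.array(c)-73*d)
widths=[np.ptp(wray('w3',[(np.where(b[y])[0].min()-.5,y),(np.where(b[y])[0].max()+.5,y)],8.5)[:,:2]@[-d[1],d[0]]) for y in (130,150,210)];print(widths)
E
python3 sp.py
```

```text
[[128, 144, 149], [128, 144, 149], [105, 119, 123], [177, 182, 176], [229, 229, 221], [232, 229, 215], [231, 229, 217], [221, 223, 217], [132, 147, 152], [130, 145, 150]] [[70, 80, 84], [70, 80, 83], [70, 80, 84], [88, 96, 96], [138, 140, 133], [139, 136, 124], [139, 137, 125], [134, 136, 131], [74, 83, 86], [71, 81, 84]]
[ 236   80   32  175 2673] [250.62626263 169.43845866]
axis 117.905014 len -95.77807685633664 72.96854889728479 168.74662575362143
mid from ends [544.08958761 119.27624861]
ring (510.1939697265625, 182.97007751464844) 12.271631240844727 mid from ring [544.35850143 118.45818329]
[np.float64(13.37389903411838), np.float64(12.647987476443177), np.float64(12.461716025841042)]
```

```bash
python3 -m pendant '[[[0,-0.0056,0.0046,-0.04,0.3],[0,-0.0056,0.0046,-0.08,0.3],[0,-0.0056,0.0046,-0.11,0.3],[0,-0.0056,0.0046,-0.128,0.3],[0,-0.0056,0.0046,-0.128,0.3],[0,-0.0056,0.0046,-0.128,0.3],[1,-0.0056,0.0046,-0.128,0.3],[1,-0.0056,0.0046,-0.128,0.3],[1,-0.0056,0.0046,-0.128,0.3],[1,-0.0056,0.0046,-0.128,0.3],[1,-0.0056,0.0046,-0.128,0.3],[1,-0.0056,0.0046,-0.128,0.3],[1,-0.0056,0.0046,-0.128,0.3],[1,-0.0056,0.0046,-0.128,0.3]]]' 60
python3 - <<'E'
from h import *
wshot('w4')
p,d=vision.capture('side');save('s4',cv2.resize(p[180:320,100:300],None,fx=4,fy=4))
E
```

```text
time_s: 5.1
eef_pos: [544.9, 119.1, 4.6]
ee_rot: [0.0, 0.971, 0.24, 0.001]
force: [-1.3, -1.0, 5.8]
grip_width: 0.11
5.1 [544.9 119.1   4.6] jaw 27.77
```

View pics/w4.png

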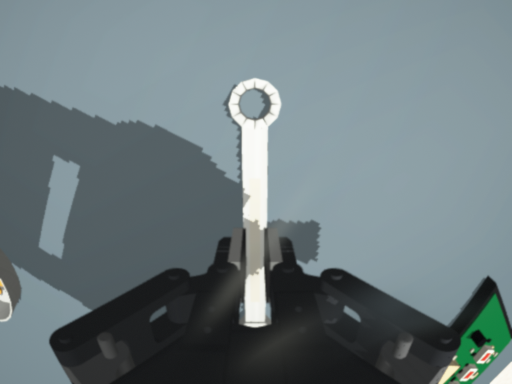

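View pics/s4.png

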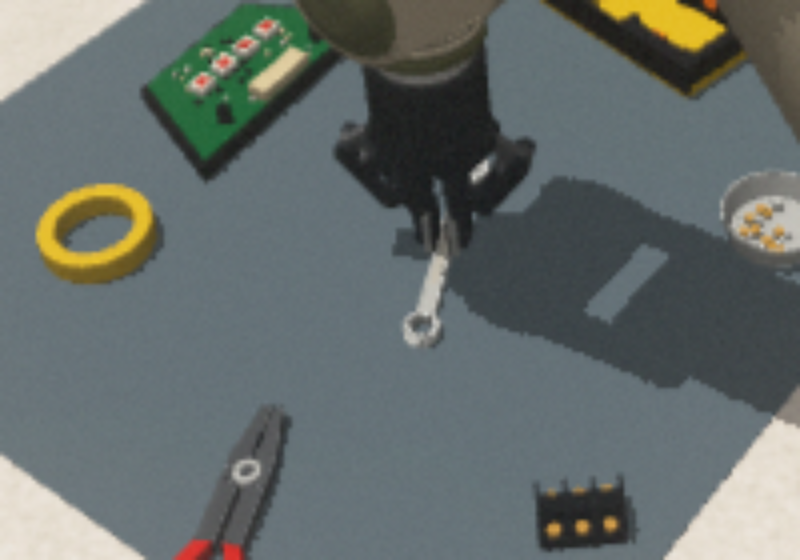

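```bash
python3 -m pendant '[[[1,0,0,0.03,0],[1,0,0,0.08,0],[1,0,0,0.12,0],[1,0,0,0.12,0],[1,0,0,0.12,0]]]'
cat > ring.py <<'E'
import sys
from h import *
n=sys.argv[1];zr=float(sys.argv[2])
p,d=wshot(n);p=p.astype(int);g=np.load('pics/'+n+'.npz')
m=((p[:,:,2]-p[:,:,0]<8)&(p[:,:,0]>60)).astype(np.uint8);m[:,:215]=0;m[:,300:]=0;m[250:]=0;m[:40]=0
k,lab,st,ct=cv2.connectedComponentsWithStats(m)
i=1+np.argmax(st[1:,4]);b=lab==i;ys,xs=np.where(b);print(st[i])
r=ys<ys.min()+45
W=wray(n,np.c_[xs[r],ys[r]],zr)[:,:2];(c,rad)=cv2.minEnclosingCircle(W.astype(np.float32))
q=Rq(g['q'][:]);rel=q.T@(np.r_[c,zr]-g['pos']);print('ring',c,rad,'rel tool',rel.round(1))
rows=[y for y in range(ys.min()+55,235)]
cl=np.array([[np.where(b[y])[0].mean(),y] for y in rows]);w=wray(n,cl,zr)[:,:2]
vx,vy,x0,y0=cv2.fitLine(w.astype(np.float32),cv2.DIST_HUBER,0,.1,.01).ravel()
a=np.degrees(np.arctan2(vy,vx))
print('axis ang',a,a+180)
dd=d[ys[r],xs[r]];print('depth ring',np.median(dd[dd>0]), 'd shank',[np.median(d[y,np.where(b[y])[0]]) for y in (140,180,220)])
# 3D height from depth
H=np.array(info('wrist')['hand_eye']);I=info('wrist')
for y in list(range(int(ys.min()),235,15)):
    xx=np.where(b[y])[0];xc=xx.mean();a_=(np.array([xc,y])-[I['cx'],I['cy']])/I['f'];rr=np.linalg.norm(a_)
    ray_=np.r_[a_/rr*np.tan(rr),1]*np.median(d[y,xx]);X=g['pos']+q@(H[:3,:3]@ray_+H[:3,3]);print(y,X.round(1))
E
python3 ring.py w5 126
```

```text
time_s: 5.7
eef_pos: [544.3, 119.2, 123.9]
ee_rot: [0.0, 0.971, 0.24, 0.001]
force: [-1.3, 0.1, -1.8]
grip_width: 0.11
5.7 [544.3 119.2 123.9] jaw 27.77
[ 228   78   53  172 4810]
ring (510.9443359375, 184.04867553710938) 12.276262283325195 rel tool [  0.7 -72.9  -2.1]
axis ang -62.21227 117.787735
depth ring 131.8586 d shank [np.float32(138.41135), np.float32(144.00919), np.float32(150.15968)]
78 [503.6 198.5  64.3]
93 [509.  188.8 128.4]
108 [512.3 182.6 128.1]
123 [515.3 176.4 128.7]
138 [518.5 169.9 127.3]
153 [521.8 163.6 127.4]
168 [525.3 157.  127.1]
183 [528.8 150.4 127.1]
198 [532.3 143.6 127.4]
213 [536.1 136.6 127.5]
228 [540.  129.  127.1]
```

View pics/w5.png

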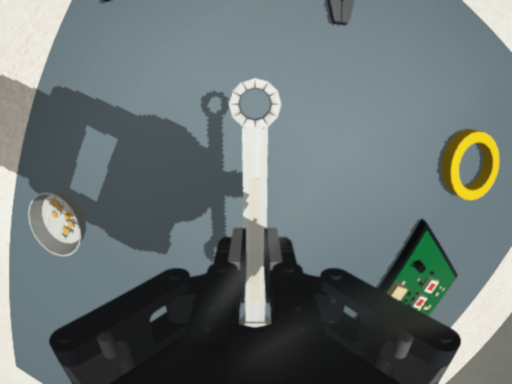

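```bash
python3 -m pendant '[[[1,0.032,-0.3375,-0.04,52.2],[1,0.032,-0.3375,-0.04,52.2],[1,0.032,-0.3375,-0.04,52.2],[1,0.032,-0.3375,-0.04,52.2],[1,0.032,-0.3375,-0.04,52.2],[1,0.032,-0.3375,-0.04,52.2],[1,0.032,-0.3375,-0.04,52.2],[1,0.032,-0.3375,-0.04,52.2],[1,0.032,-0.3375,-0.04,52.2],[1,0.032,-0.3375,-0.04,52.2],[1,0.032,-0.3375,-0.04,52.2],[1,0.032,-0.3375,-0.04,52.2]]]'
python3 - <<'E'
from h import *
wshot('w6')
E
```

```text
time_s: 6.95
eef_pos: [576.4, -216.9, 83.4]
ee_rot: [-0.0, 0.766, 0.643, 0.0]
force: [0.7, 0.0, -1.2]
grip_width: 0.112
6.95 [ 576.4 -216.9   83.4] jaw 80.05
```

View pics/w6.png

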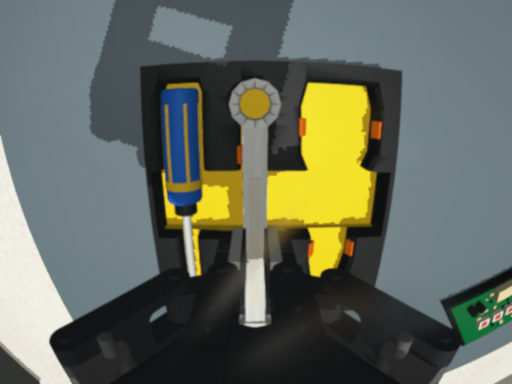

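```bash
python3 -m pendant '[[[1,0,0,-0.03,0],[1,0,0,-0.03,0],[1,0,0,-0.03,0],[1,0,0,-0.03,0]]]'
cat > chk.py <<'E'
import sys
from h import *
n=sys.argv[1]
p,d=wshot(n);hsv=cv2.cvtColor(p,cv2.COLOR_RGB2HSV)
m=((hsv[:,:,0]<14)&(hsv[:,:,1]>170)&(hsv[:,:,2]>120)).astype(np.uint8);m[270:]=0
cen=np.array([578.7,-203.9]);yaw=np.radians(-9.95);Rt=np.array([[np.cos(yaw),-np.sin(yaw)],[np.sin(yaw),np.cos(yaw)]])
k,lab,st,ct=cv2.connectedComponentsWithStats(m)
for i in range(1,k):
    if st[i,4]>15: print(ct[i].round(1),st[i,4],'tray xy',(Rt.T@(wray(n,ct[i],24)[0,:2]-cen)).round(1))
E
python3 chk.py w7
```

```text
time_s: 7.4
eef_pos: [576.8, -218.4, 54.6]
ee_rot: [0.001, 0.766, 0.643, 0.0]
force: [1.1, 0.2, -0.2]
grip_width: 0.109
7.4 [ 576.8 -218.4   54.6] jaw 79.98
[311.3 130.3] 118 tray xy [-55.8  19.2]
[395.5 133.9] 222 tray xy [-55.9  74.3]
[238.9 163.1] 95 tray xy [-35.9 -23.5]
[269.2 162.1] 65 tray xy [-36.5  -5.4]
[361.8 263.7] 115 tray xy [36.3 62.3]
[319.  265.1] 35 tray xy [35.7 30.4]
```

View pics/w7.png

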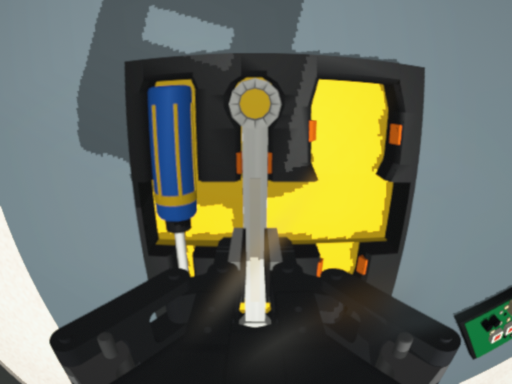

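```bash
python3 -m pendant '[[[1,-0.0003,0,-0.01,0],[1,-0.0003,0,-0.018,0],[1,-0.0003,0,-0.024,0],[1,-0.0003,0,-0.024,0],[1,-0.0003,0,-0.024,0]]]'
python3 - <<'E'
from h import *
wshot('w8')
E
```

```text
time_s: 7.95
eef_pos: [575.8, -218.5, 29.2]
ee_rot: [-0.0, 0.766, 0.643, -0.0]
force: [-0.4, -1.2, -1.4]
grip_width: 0.11
7.95 [ 575.8 -218.5   29.2] jaw 79.96
```

View pics/w8.png

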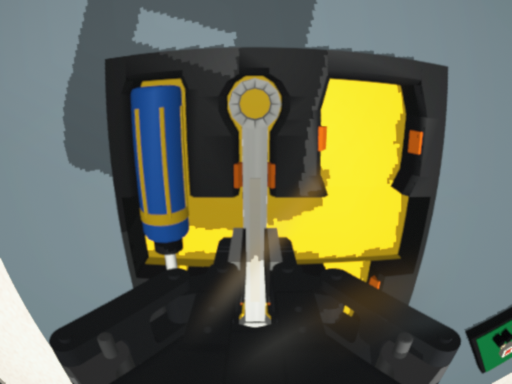

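```bash
python3 -m pendant '[[[1,0,0,-0.004,0],[1,0,0,-0.007,0],[1,0,0,-0.01,0],[1,0,0,-0.012,0],[1,0,0,-0.012,0],[1,0,0,-0.012,0]]]'
python3 ring.py w9 24
```

```text
time_s: 8.6
eef_pos: [575.9, -218.3, 18.6]
ee_rot: [0.0, 0.766, 0.643, -0.0]
force: [-5.4, 1.2, 14.2]
grip_width: 0.11
8.6 [ 575.9 -218.3   18.6] jaw 79.98
[ 215   73   85  177 9414]
ring (504.0010986328125, -205.60809326171875) 13.861783027648926 rel tool [ -0.  -73.   -5.4]
axis ang -7.5082455 172.49176
depth ring 137.7094 d shank [np.float32(138.35883), np.float32(141.00494), np.float32(170.0983)]
73 [ 490.7 -202.4   21.2]
88 [ 497.5 -204.7   22.8]
103 [ 504.5 -205.7   14.2]
118 [ 511.3 -206.9   22.5]
133 [ 518.3 -208.1   21.5]
148 [ 525.3 -209.4   21.7]
163 [ 532.5 -210.7   21.6]
178 [ 538.9 -211.8   25. ]
193 [ 547.2 -212.3   22.7]
208 [ 562.4 -214.     3.8]
223 [ 571.6 -215.6    3.8]
```

View pics/w9.png

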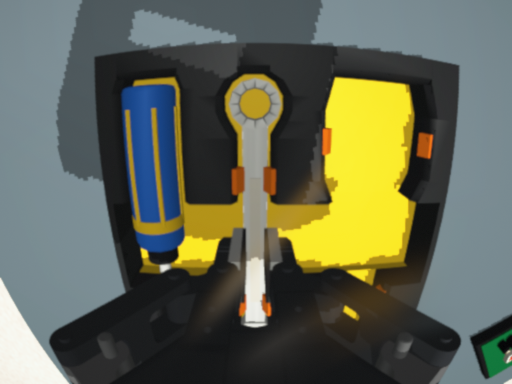

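```bash
python3 -m pendant '[[[0.4,0,0,-0.011,0],[0.4,0,0,-0.011,0],[0.4,0,0,-0.011,0],[0.4,0,0,-0.011,0],[0.4,0,0,0.02,0],[0.4,0,0,0.06,0],[0.4,0,0,0.1,0],[0.4,0,0,0.1,0],[0.4,0,0,0.1,0]]]'
python3 ring.py w10 24
```

```text
time_s: 9.55
eef_pos: [576.1, -218.4, 118.0]
ee_rot: [0.001, 0.766, 0.643, 0.0]
force: [0.1, 0.2, -0.7]
grip_width: 0.301
9.55 [ 576.1 -218.4  118. ] jaw 79.97
[ 215   83   85  167 8492]
ring (508.5350036621094, -206.46566772460938) 18.783714294433594 rel tool [  0.  -68.7  93.9]
axis ang -3.0791147 176.92088
depth ring 232.72047 d shank [np.float32(235.08018), np.float32(266.32153), np.float32(251.89543)]
83 [ 490.3 -203.7   13.5]
98 [ 502.7 -205.    14.2]
113 [ 514.5 -207.1   22.6]
128 [ 526.3 -209.6   22.1]
143 [ 538.  -211.7   24.3]
158 [ 551.4 -208.4   22.4]
173 [ 568.2 -214.3    3.9]
188 [ 582.  -216.7    3.8]
203 [ 596.2 -219.2    3.8]
218 [ 605.  -207.2   23.5]
233 [ 615.7 -212.7   29.5]
```

View pics/w10.png

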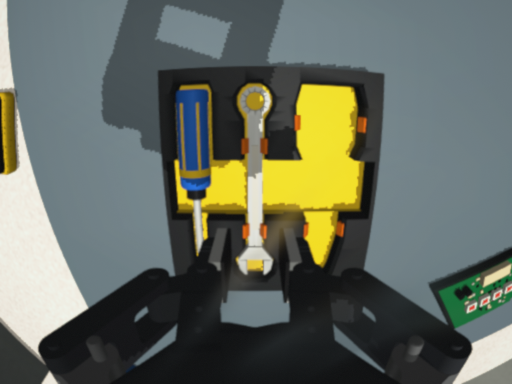

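```bash
python3 -m pendant '[[[-1,0,0.05,0.03,-8],[-1,-0.068,0.574,0.03,-56.7],[-1,-0.068,0.574,0.03,-56.7],[-1,-0.068,0.574,0.03,-56.7],[-1,-0.068,0.574,0.03,-56.7],[-1,-0.068,0.574,0.03,-56.7],[-1,-0.068,0.574,0.03,-56.7],[-1,-0.068,0.574,0.03,-56.7],[-1,-0.068,0.574,0.03,-56.7],[-1,-0.068,0.574,0.03,-56.7],[-1,-0.068,0.574,0.03,-56.7],[-1,-0.068,0.574,0.03,-56.7],[-1,-0.068,0.574,0.03,-56.7],[-1,-0.068,0.574,0.03,-56.7],[-1,-0.068,0.574,0.03,-56.7],[-1,-0.068,0.574,0.03,-56.7]]]'
python3 - <<'E'
from h import *
wshot('w11')
E
```

```text
time_s: 11.2
eef_pos: [508.3, 354.4, 146.9]
ee_rot: [0.0, 0.98, 0.201, -0.0]
force: [0.3, -0.1, -0.5]
grip_width: 1.004
11.2 [508.3 354.4 146.9] jaw 23.16
```

View pics/w11.png

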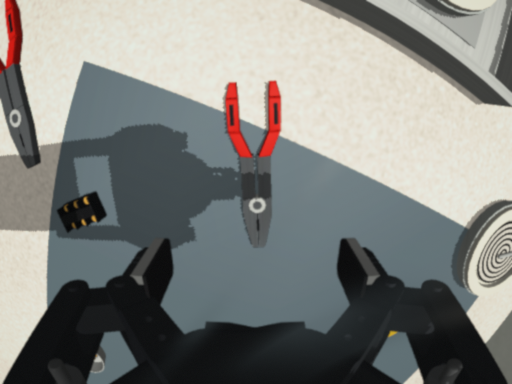

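```bash
cat > pl.py <<'E'
import sys
from h import *
n=sys.argv[1]; p=np.load('pics/'+n+'.npz')['p'].astype(int)
for y in (175,215,235): print(y,p[y,235:282:3].tolist())
save(n+'c',cv2.resize(p[70:260,200:310].astype(np.uint8),None,fx=3,fy=3,interpolation=cv2.INTER_CUBIC))
E
python3 pl.py w11
```

```text
175 [[65, 74, 78], [65, 74, 78], [60, 65, 67], [52, 54, 54], [51, 52, 53], [52, 54, 54], [51, 53, 54], [61, 70, 73], [50, 53, 53], [57, 59, 59], [52, 55, 55], [53, 56, 55], [100, 112, 116], [113, 127, 133], [113, 127, 133], [113, 128, 132]]
215 [[109, 123, 128], [109, 124, 129], [100, 114, 118], [82, 86, 86], [90, 93, 93], [89, 92, 92], [89, 93, 92], [83, 86, 86], [89, 91, 91], [84, 85, 86], [84, 88, 87], [86, 88, 89], [90, 98, 100], [109, 124, 129], [109, 124, 128], [110, 124, 129]]
235 [[106, 121, 128], [107, 122, 128], [107, 121, 127], [107, 121, 128], [95, 108, 114], [85, 89, 89], [89, 93, 93], [90, 95, 95], [81, 85, 86], [87, 91, 92], [87, 92, 93], [101, 114, 119], [106, 121, 126], [107, 122, 127], [107, 122, 127], [107, 122, 127]]
```

View pics/w11c.png

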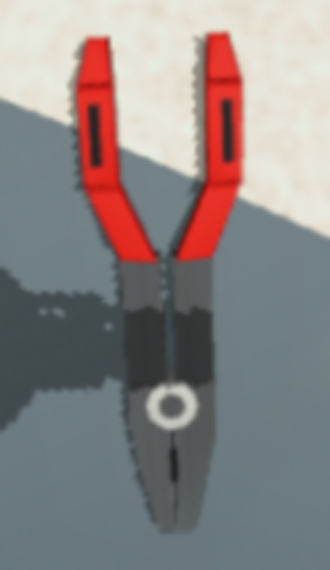

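```bash
cat > pl2.py <<'E'
import sys
from h import *
n=sys.argv[1];zo=float(sys.argv[2]) if len(sys.argv)>2 else 0
p=np.load('pics/'+n+'.npz')['p'].astype(int)
red=(p[:,:,0]-p[:,:,1]>60)&(p[:,:,0]-p[:,:,2]>60);dark=(p[:,:,2]-p[:,:,0]<7)&(p[:,:,0]<110)
w=np.zeros_like(red);w[70:260,215:295]=1;red&=w;dark&=w;dark[:150]=0
k,lab,st,ct=cv2.connectedComponentsWithStats((red|dark).astype(np.uint8));i=1+np.argmax(st[1:,4]);b=lab==i;print(st[i])
yr=np.where(red.any(1))[0].max();print('red end row',yr)
rows=[y for y in range(yr+5,200)];e=[]
for y in rows:
    x=np.where(dark[y]&b[y])[0];e.append((x.min()-.5,x.max()+.5,y))
e=np.array(e);l=wray(n,e[:,[0,2]],11+zo)[:,:2];r=wray(n,e[:,[1,2]],11+zo)[:,:2]
print('width',np.median(np.linalg.norm(l-r,axis=1)))
def fit(a):
    v=cv2.fitLine(a.astype(np.float32),cv2.DIST_HUBER,0,.1,.01).ravel();return v[2:],v[:2]*(-1 if v[1]>0 else 1)
(o1,d1),(o2,d2),(o,dm)=fit(l),fit(r),fit((l+r)/2)
print('angs',[np.degrees(np.arctan2(d[1],d[0])).round(2) for d in (d1,d2,dm)])
ys,xs=np.where(b);W=wray(n,np.c_[xs,ys],11.5+zo)[:,:2]
yt=ys.max();nose=wray(n,[(np.where(b[yt-2])[0].mean(),yt)],11+zo)[0,:2];
hx=[]
for side in (-1,1):
    q=b.copy();q[:, :254]&=(side<0);q[:,254:]&=(side>0);yy=np.where(q[:130].any(1))[0].min();xc=np.where(q[yy+1])[0].mean();hx.append(wray(n,[(xc,yy)],12+zo)[0,:2])
hm=(hx[0]+hx[1])/2;d2=nose-hm;d=d2/np.linalg.norm(d2);print('nose',nose,'handles',hx,'axis nose-handles',np.degrees(np.arctan2(d[1],d[0])),np.linalg.norm(d2),np.linalg.norm(hx[0]-hx[1]))
s=(W-o)@d;print('len',np.ptp(s))
mid=o+d*((s.min()+s.max())/2);t=(mid-hm)@d;print('mid on neck line',mid,'mid ends',(nose+hm)/2)
E
python3 pl2.py w11
```

```text
[ 225   81   56  166 3617]
red end row 157
width 27.80976819428688
angs [np.float32(-64.17), np.float32(-64.0), np.float32(-64.18)]
nose [540.05385912 285.77165161] handles [array([454.36303522, 429.95617937]), array([488.07860311, 445.34328685])] axis nose-handles -65.61937373259798 166.748130515403 37.06079592770464
len 166.5583114544608
mid on neck line [506.65663994 362.38817524] mid ends [505.63733914 361.71069236]
```

```bash
python3 -m pendant '[[[-0.4,-0.0019,0.0078,-0.04,1.9],[-0.4,-0.0019,0.0078,-0.08,1.9],[-0.4,-0.0019,0.0078,-0.12,1.9],[-0.4,-0.0019,0.0078,-0.143,1.9],[-0.4,-0.0019,0.0078,-0.143,1.9],[-0.4,-0.0019,0.0078,-0.143,1.9],[1,-0.0019,0.0078,-0.143,1.9],[1,-0.0019,0.0078,-0.143,1.9],[1,-0.0019,0.0078,-0.143,1.9],[1,-0.0019,0.0078,-0.143,1.9],[1,-0.0019,0.0078,-0.143,1.9],[1,-0.0019,0.0078,-0.143,1.9],[1,-0.0019,0.0078,-0.143,1.9],[1,-0.0019,0.0078,-0.143,1.9]]]' 60
python3 - <<'E'
from h import *
wshot('w12')
E
```

```text
time_s: 12.65
eef_pos: [506.8, 363.8, 6.2]
ee_rot: [-0.0, 0.976, 0.218, 0.001]
force: [-1.4, -1.5, 7.5]
grip_width: 0.312
12.65 [506.8 363.8   6.2] jaw 25.17
```

View pics/w12.png

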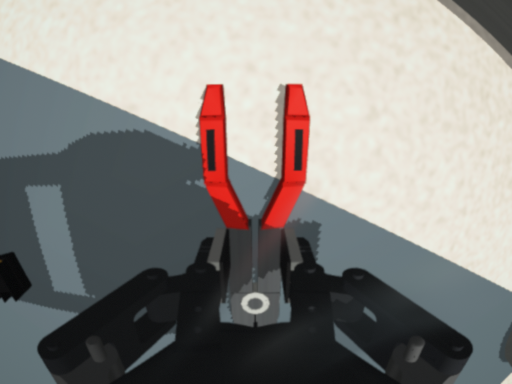

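```bash
python3 -m pendant '[[[1,0,0,0.03,0],[1,0,0,0.08,0],[1,0,0,0.12,0],[1,0,0,0.12,0],[1,0,0,0.12,0]]]'
cat > pl3.py <<'E'
import sys
from h import *
n=sys.argv[1];p,d=wshot(n);g=np.load('pics/'+n+'.npz');p=p.astype(int);q=Rq(g['q']);I=info('wrist');H=np.array(I['hand_eye'])
def X(u,v,dep):
    a=(np.array([u,v])-[I['cx'],I['cy']])/I['f'];r=np.linalg.norm(a);return H[:3,:3]@(np.r_[a/r*np.tan(r),1]*dep)+H[:3,3]
red=(p[:,:,0]-p[:,:,1]>60)&(p[:,:,0]-p[:,:,2]>60);red[:40]=0;red[:,:170]=0;red[:,340:]=0
k,lab,st,ct=cv2.connectedComponentsWithStats(red.astype(np.uint8))
for i in range(1,k):
    if st[i,4]<300: continue
    b=lab==i;y0=st[i,1]
    for y in (y0,y0+8,y0+40,y0+75,y0+110):
        x=np.where(b[y+1])[0];print('comp',i,'row',y,'tool xyz',X(x.mean(),y,np.median(d[y+1,x])).round(1),'edges',X(x.min()-.5,y,np.median(d[y+1,x]))[0].round(1),X(x.max()+.5,y,np.median(d[y+1,x]))[0].round(1))
print('pos',g['pos'].round(1))
E
python3 pl3.py w13
```

```text
time_s: 13.2
eef_pos: [506.0, 363.5, 124.9]
ee_rot: [-0.0, 0.976, 0.218, 0.001]
force: [-0.6, -0.5, -3.0]
grip_width: 0.316
13.2 [506.  363.5 124.9] jaw 25.17
comp 1 row 84 tool xyz [-17.5 -82.5  -4.3] edges -21.2 -13.8
comp 1 row 92 tool xyz [-17.9 -78.7  -5.4] edges -22.0 -13.7
comp 1 row 124 tool xyz [-18.8 -63.9  -5.2] edges -24.7 -13.0
comp 1 row 159 tool xyz [-17.8 -47.2  -4.8] edges -24.4 -12.4
comp 1 row 194 tool xyz [-14.3 -29.8  -4.9] edges -20.8 -8.0
comp 2 row 84 tool xyz [ 19.1 -82.5  -4.3] edges 15.4 22.8
comp 2 row 92 tool xyz [ 19.  -78.7  -5.5] edges 14.8 23.1
comp 2 row 124 tool xyz [ 20.4 -63.9  -5.3] edges 14.6 26.3
comp 2 row 159 tool xyz [ 19.  -47.3  -5.2] edges 14.0 25.5
comp 2 row 194 tool xyz [ 16.4 -29.8  -4.9] edges 10.1 22.9
pos [506.  363.5 124.9]
```

View pics/w13.png

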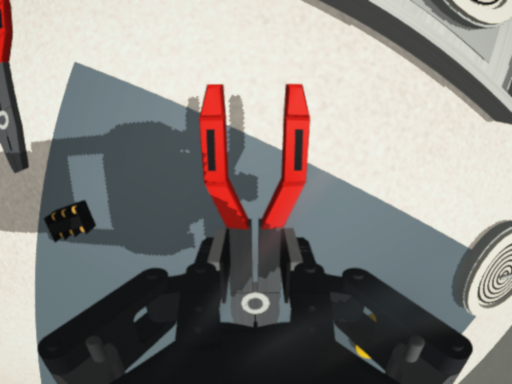

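```bash
python3 -m pendant '[[[1,0.0792,-0.5215,-0.04,54.9],[1,0.0792,-0.5215,-0.04,54.9],[1,0.0792,-0.5215,-0.04,54.9],[1,0.0792,-0.5215,-0.04,54.9],[1,0.0792,-0.5215,-0.04,54.9],[1,0.0792,-0.5215,-0.04,54.9],[1,0.0792,-0.5215,-0.04,54.9],[1,0.0792,-0.5215,-0.04,54.9],[1,0.0792,-0.5215,-0.04,54.9],[1,0.0792,-0.5215,-0.04,54.9],[1,0.0792,-0.5215,-0.04,54.9],[1,0.0792,-0.5215,-0.04,54.9],[1,0.0792,-0.5215,-0.04,54.9],[1,0.0792,-0.5215,-0.04,54.9],[1,0.0792,-0.5215,-0.04,54.9],[1,0.0792,-0.5215,-0.04,54.9]]]'
python3 chk.py w14; python3 pl3.py w14b
```

```text
time_s: 14.85
eef_pos: [585.2, -156.9, 84.3]
ee_rot: [-0.0, 0.765, 0.644, -0.0]
force: [-0.5, 0.2, -2.1]
grip_width: 0.312
14.85 [ 585.2 -156.9   84.3] jaw 80.15
[217.9 158.3] 2732 tray xy [-35.   22.2]
[291.1 158.1] 2758 tray xy [-35.2  73.3]
[156.2 157. ] 137 tray xy [-36.6 -22.9]
[176.7 156.9] 75 tray xy [-36.3  -7.4]
[165.7 250.1] 118 tray xy [ 39.  -23.3]
[185.3 250.4] 45 tray xy [38.6 -6.9]
14.9 [ 585.3 -157.1   84.4] jaw 80.14
comp 1 row 83 tool xyz [-18.1 -82.2  -4.2] edges -21.6 -14.7
comp 1 row 91 tool xyz [-18.2 -78.5  -5.7] edges -22.3 -14.1
comp 1 row 123 tool xyz [-19.2 -63.7  -5.3] edges -25.5 -12.9
comp 1 row 158 tool xyz [-18.2 -47.   -5. ] edges -24.8 -12.8
comp 1 row 193 tool xyz [-15.2 -29.6  -5. ] edges -21.6 -8.8
comp 2 row 83 tool xyz [ 18.5 -82.3  -3.9] edges 15.0 22.0
comp 2 row 91 tool xyz [ 18.6 -78.5  -5.1] edges 14.5 22.8
comp 2 row 123 tool xyz [ 19.8 -63.7  -5.4] edges 13.7 25.9
comp 2 row 158 tool xyz [ 19. -47.  -5.] edges 13.6 25.6
comp 2 row 193 tool xyz [ 16.3 -29.6  -5. ] edges 10.2 22.5
pos [ 585.3 -157.1   84.4]
```

View pics/w14.png

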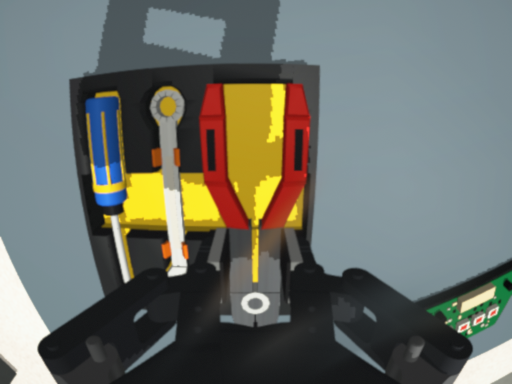

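```bash
python3 -m pendant '[[[1,0,0,-0.03,0],[1,0,0,-0.042,0],[1,0,0,-0.042,0],[1,0,0,-0.042,0],[1,0,0,-0.042,0]]]'
python3 chk.py w15
```

```text
time_s: 15.45
eef_pos: [585.8, -158.2, 43.4]
ee_rot: [0.001, 0.766, 0.643, 0.0]
force: [-0.2, 0.0, -2.6]
grip_width: 0.308
15.45 [ 585.8 -158.2   43.4] jaw 80.07
[218.  157.9] 2878 tray xy [-42.9  26.3]
[291.  157.4] 2863 tray xy [-43.2  66.9]
[136.5 169.9] 221 tray xy [-36.5 -23.1]
[160.8 169.6] 119 tray xy [-36.4  -7.6]
```

View pics/w15.png

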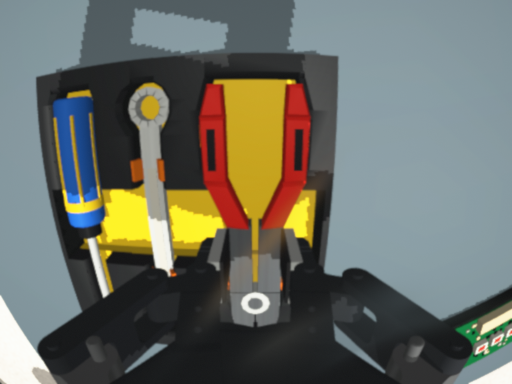

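```bash
python3 -m pendant '[[[1,-0.0003,0,-0.006,0],[1,-0.0003,0,-0.01,0],[1,-0.0003,0,-0.013,0],[1,-0.0003,0,-0.016,0],[1,-0.0003,0,-0.016,0],[1,-0.0003,0,-0.016,0]]]'
python3 chk.py w16
```

```text
time_s: 16.1
eef_pos: [585.0, -158.0, 26.0]
ee_rot: [-0.0, 0.766, 0.643, 0.0]
force: [1.1, -0.8, -3.4]
grip_width: 0.311
16.1 [ 585. -158.   26.] jaw 80.06
[291.2 157.6] 3400 tray xy [-47.5  64.9]
[217.2 157.3] 3444 tray xy [-47.7  28.2]
[124.4 179.6] 294 tray xy [-36.4 -23.3]
[151.2 179.7] 145 tray xy [-36.2  -7.5]
```

View pics/w16.png

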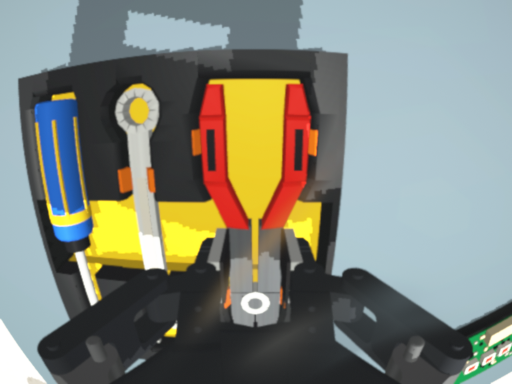

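No contact yet and the pliers are inside the pocket. I press on to the floor.

```bash
python3 -m pendant '[[[1,0,0,-0.003,0],[1,0,0,-0.006,0],[1,0,0,-0.008,0],[1,0,0,-0.01,0],[1,0,0,-0.011,0],[1,0,0,-0.011,0],[1,0,0,-0.011,0]]]'
python3 pl3.py w17
```

```text
time_s: 16.85
eef_pos: [584.7, -157.9, 16.1]
ee_rot: [-0.0, 0.766, 0.643, -0.0]
force: [-4.6, 1.6, 8.3]
grip_width: 0.313
16.85 [ 584.7 -157.9   16.1] jaw 80.07
comp 1 row 83 tool xyz [ 18.5 -82.2  -4.1] edges 14.6 22.5
comp 1 row 91 tool xyz [ 18.6 -78.5  -5.5] edges 14.0 23.2
comp 1 row 123 tool xyz [ 19.8 -63.7  -5.5] edges 13.3 26.4
comp 1 row 158 tool xyz [ 21.3 -47.1  -5.2] edges 13.1 30.9
comp 1 row 193 tool xyz [ 16.  -29.6  -5.1] edges 9.2 23.0
comp 2 row 84 tool xyz [-17.8 -81.7  -4.6] edges -22.0 -13.7
comp 2 row 92 tool xyz [-18.2 -78.   -5.3] edges -22.9 -13.7
comp 2 row 124 tool xyz [-19.2 -63.2  -5.3] edges -25.6 -12.9
comp 2 row 159 tool xyz [-17.9 -46.5  -5. ] edges -24.8 -12.3
comp 2 row 194 tool xyz [-14.9 -29.1  -5. ] edges -21.6 -8.3
pos [ 584.7 -157.9   16.1]
```

View pics/w17.png

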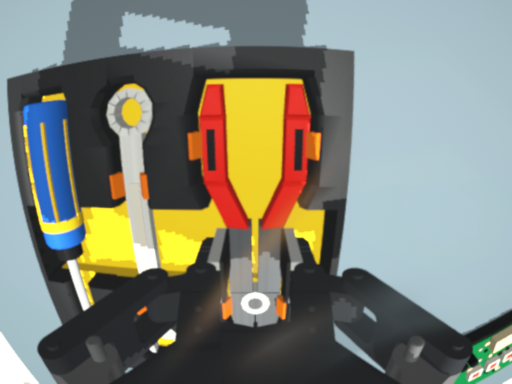

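```bash
python3 -m pendant '[[[0.1,0,0,0.001,0],[0.1,0,0,0.001,0],[0.1,0,0,0.001,0],[0.1,0,0,0.001,0],[0.1,0,0,0.02,0],[0.1,0,0,0.06,0],[0.1,0,0,0.11,0],[0.1,0,0,0.13,0],[0.1,0,0,0.13,0],[0.1,0,0,0.13,0]]]'
python3 chk.py w18
```

```text
time_s: 17.9
eef_pos: [584.6, -157.9, 144.5]
ee_rot: [-0.0, 0.766, 0.643, -0.0]
force: [-0.6, -0.6, -0.7]
grip_width: 0.451
17.9 [ 584.6 -157.9  144.5] jaw 80.06
[234.5 130.7] 884 tray xy [-48.   29.1]
[274.7 129.9] 923 tray xy [-48.8  64.7]
[178.3 144.5] 65 tray xy [-36.4 -22.6]
[194.5 143.8] 48 tray xy [-36.7  -7.3]
[183.  220.3] 74 tray xy [ 38.4 -23.3]
[199.5 220.3] 46 tray xy [38.1 -6.7]
[237.4 220.2] 70 tray xy [37.6 30.4]
[270.6 220.2] 69 tray xy [37.6 62.4]
```

View pics/w18.png

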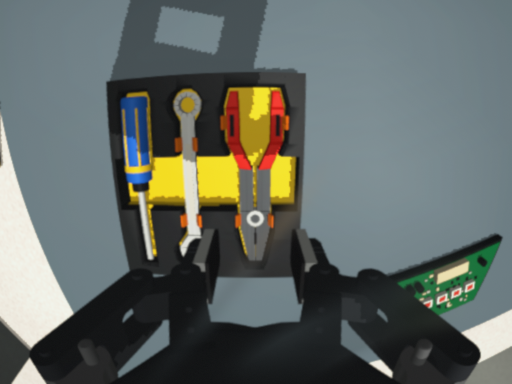

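```bash
python3 -m pendant '[[[0.1,0.045,-0.02,0.02,0],[0.1,0.045,-0.02,0.02,0],[0.1,0.045,-0.02,0.02,0],[0.1,0.045,-0.02,0.02,0]]]'
python3 - <<'E'
from h import *
p,d=wshot('w19');g=np.load('pics/w19.npz');R=Rq(g['q']);I=info('wrist');H=np.array(I['hand_eye'])
U,V=np.meshgrid(np.arange(512),np.arange(384));a=np.stack([(U-I['cx'])/I['f'],(V-I['cy'])/I['f']],-1);r=np.linalg.norm(a,axis=-1)+1e-9
C=np.concatenate([a/r[...,None]*np.tan(r)[...,None],np.ones_like(r)[...,None]],-1)*d[...,None]
Wd=(C@H[:3,:3].T+H[:3,3])@R.T+g['pos']
cen=np.array([578.7,-203.9]);yaw=np.radians(-9.95);Rt=np.array([[np.cos(yaw),-np.sin(yaw)],[np.sin(yaw),np.cos(yaw)]])
T=(Wd[...,:2]-cen)@Rt
def h(x,y,rad=2.5):
    m=(np.hypot(T[...,0]-x,T[...,1]-y)<rad)&(d>0);return np.median(Wd[m][:,2]).round(1),int(m.sum())
print('deck',h(-90,10),h(60,10),h(50,80),h(-50,-40))
print('spanner ring wall',h(-73,-14.5+9,2),h(-73,-23.5,2),'shank',h(-48,-14.5),h(-30,-14.5),h(0,-14.5),h(28,-14.5),h(48,-14.5),'fork',h(66,-14.5))
print('pliers handles',h(-75,46.5+20),h(-75,46.5-20),h(-40,46.5+18),h(-40,46.5-18),'neck',h(0,54),h(0,39),h(30,54),h(30,39),'nose',h(70,43),h(70,50),h(80,46.5))
hsv=cv2.cvtColor(p,cv2.COLOR_RGB2HSV)
red=((hsv[...,0]<6)|(hsv[...,0]>174))&(hsv[...,1]>150)&(hsv[...,2]>90)&(T[...,0]<-20)&(abs(T[...,1]-46.5)<27)
print('red x range',np.percentile(T[red][:,0],[0.5,99]),'y',np.percentile(T[red][:,1],[1,99]))
m=(Wd[...,2]>18)&(Wd[...,2]<28)&(abs(T[...,1]-46.5)<9)&(T[...,0]>60)&(T[...,0]<95)&(hsv[...,1]<90)
m2=(Wd[...,2]>17)&(Wd[...,2]<27)&(abs(T[...,1]+14.5)<18);print('spanner x',np.percentile(T[m2][:,0],[0.5,99.5]),'nose max x',np.percentile(T[m][:,0],[99.5]),'nose y',np.median(T[m][:,1]))
sh=(Wd[...,2]>20)&(Wd[...,2]<25)&(abs(T[...,1]+14.5)<6.8)
for x in(-50,-20,0,20): 
    q=sh&(abs(T[...,0]-x)<3);print('shank y at',x,T[q][:,1].mean().round(2))
save('w19c',cv2.resize(p[20:270,90:340],None,fx=2.4,fy=2.4,interpolation=cv2.INTER_CUBIC))
E
```

```text
time_s: 18.35
eef_pos: [629.1, -177.5, 163.7]
ee_rot: [-0.001, 0.766, 0.643, -0.001]
force: [-0.5, 0.2, 0.1]
grip_width: 0.447
18.35 [ 629.1 -177.5  163.7] jaw 80.07
deck (np.float64(29.4), 20) (np.float64(29.6), 19) (np.float64(235.8), 231) (np.float64(29.5), 21)
spanner ring wall (np.float64(23.4), 11) (np.float64(23.4), 17) shank (np.float64(22.1), 21) (np.float64(21.8), 20) (np.float64(22.4), 21) (np.float64(21.9), 19) (np.float64(242.0), 129) fork (np.float64(23.6), 18)
pliers handles (np.float64(22.1), 21) (np.float64(21.8), 17) (np.float64(22.0), 22) (np.float64(21.7), 22) neck (np.float64(20.9), 21) (np.float64(20.6), 21) (np.float64(243.4), 891) (np.float64(20.3), 20) nose (np.float64(19.8), 19) (np.float64(19.8), 18) (np.float64(19.5), 15)
red x range [-82.31717507 -20.62655572] y [22.53224569 71.58096654]
spanner x [-87.3912858   87.94909167] nose max x [89.81424268] nose y 46.15319996784781
shank y at -50 -13.67
shank y at -20 -13.89
shank y at 0 -14.08
shank y at 20 -14.07
```

View pics/w19c.png

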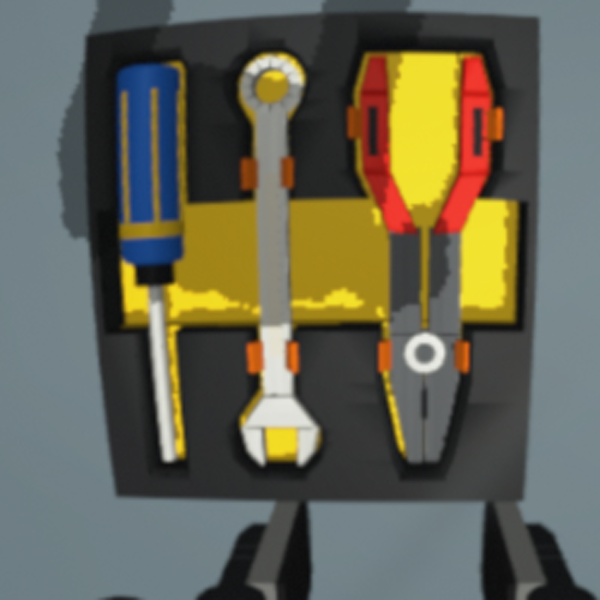

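```bash
python3 -c "
from h import *
print(order.finish_job())"
```

```text
the job is handed in; nothing more can be done
None
```

I put the spanner and the smaller pliers in their own pockets, the right way round, pressed both past the orange catches, and handed the job in at about 18 s. I got no verdict back.

**Pliers choice:** two pairs looked alike. I measured them at about 165 mm and 220 mm long and used the shorter one, on the mat.

**Height:** in the last wrist depth check the deck read 29.5 mm, about 0.5 mm below its true height. Tops above the bench:

| Part | Measured (mm) | Expected when home (mm) |
|---|---|---|
| Spanner shank | 21.8–22.4 | 22.5 |
| Spanner heads | 23.4–23.6 | 24 |
| Pliers handles | 21.7–22.1 | 22 |
| Pliers neck | 20.3–20.9 | 21 |

- **Catches:** all eight showed over the tools in the picture.
- **Position:** from above, both tools sat within about 1 mm of the pocket centre lines.
- **Weaker readings:** the pliers nose read 19.5–19.8 mm, but I had no expected height to compare it with. Three of the sampled depth spots hit the gripper fingers instead of the tray or tools, so I ignored them.
- **Other items:** the screwdriver was still in its pocket. I planned no contact with the bystanders and saw none in the pictures, but I did not re-measure where they ended up.

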